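Scrape offcuts off a shovel under a bin's rim

ROBOT

A 7-joint arm with a two-finger parallel gripper is mounted at the origin on the work surface. World frame = base frame: x ahead of the robot, y to its left, z up, the work surface at z = 0. Lengths are in m, angles in degrees, forces in N, time in s.
With the tool pointing down it reaches from about 0.425 to 0.875 m from the base axis. Payload 4.7 kg.
Tool frame: the origin (TCP) lies between the finger pads; the fingertips stand env.finger_overhang ahead of it and the grasp point (between the pads) lies 5 mm behind it (env.finger_overhang is the distance from the TCP to the fingertips, in m); z points along the fingers, y is the line along which they close (so a half turn about z gives the same grasp; the last joint's range is limited). The gripper opens to 87 mm and grips with 3 to 60 N. Pads are 19 mm wide; open, the fingers measure 117 mm over their backs; the gripper's body (75 mm by 190 mm) begins 51 mm behind the grasp point.
Start: joints at [-63.02, 18.392, -4.016, 83.108, 1.295, 78.541, -3.26], TCP at [0.287, 0.583, 0.237] pointing down, gripper open.
Joint ranges: [-163.93, 163.93], [-17.29, 119.83], [-79.2, 71.16], [3.27, 140.29], [-89.18, 269.18], [5.43, 117.66], [-154.24, 154.24]. Speed limits (degrees/s): [147.25, 147.25, 180, 180, 180, 180, 180].

INTERFACE

Orientations are given as [roll, pitch, yaw] about the fixed x, y, z axes, in that order (R = Rz(yaw) Ry(pitch) Rx(roll)).
In Python, from cell import telemetry, eyes, env, models gives the robot as it stands. The module is installed in compiled form; this text tells all that it offers.
- The arm moves only by the tool drive_tool, never from a script. Its arguments are lists of equal length, an entry for each row: "angular": the turn, a rotation vector about the tool's x, y, z in rad, a list of three; "delta_pos": the shift along the tool's x, y, z in cm, a list of three; "gripper": the finger opening in cm, from 0 to 8.7. A call has 1 to 20 rows; each row shifts and turns the commanded pose from where the row before left it, along the tool's axes as they then stand; what a row does not reach is not made up. A row lasts 1/10 s, in which the tool goes at most 50 mm and 8.59 degrees, less where a joint would pass 70% of its speed; a pose out of reach is approached as far as the arm can. A call with a gripper value outside its range is refused whole. The fingers move at their own pace and stop on an object; "squeeze" is the grip in N (left out, the last holds). Time passes only in rows, so rows that do not move let the fingers close. It gives the time, the measured TCP pose, the force, the opening and the grip force at its end, in the units of the state.
- telemetry.get_obs(): the state, without advancing time (a new reading comes with each control period).
- eyes.read_camera(name): name is "scene" or "top" or "wrist"; returns a dict with "pixels" (400x640x3 uint8, red, green, blue), "mtx" (3x3 intrinsics, pixels), "origin" and "orientation" of the camera in the world. Camera axes: x right, y down, z forward; pixel columns grow to the right and rows downward; lengths in m; the calibration is good to about 2 mm. The wrist camera is an equidistant fisheye: a pixel r from the principal point sees the ray r / f radians off the axis. A picture is of the moment at which its call begins. There is no depth.
- env.sign_off(): hands the job in; it is judged then, once.
Trained networks look in a picture, given as the dict that the camera call returned (one of the last four; its "shot" number tells which), for a name from the list of things; names that differ only in an ending like _2 or _b are one class to them, and where a whole thing is asked for, a point or a joint stands for the part that bears it (a point fixed in the world has none). Each returns a list of dicts, best first, with "p" (0 to 1); they miss things now and then, are a little off and sometimes report something else, mostly with a low value. They report only what shows in the picture. A call takes as long as a camera call. They do not tell look-alikes from the thing itself.
- models.search_frame(picture, target): "centre" ([column, row] in pixels, amid what is visible of it).
- models.cut_out(picture, target): "pixels" (400x640 bool, what is visible of it) and "centre" ([column, row] in pixels, amid what is visible of it).
The state is a dict: "time_s": time; "qpos": joint angles; "joint_velocities": joint speeds; "effort": joint torques, N m; "tool_pos": TCP position; "tool_rot": TCP orientation; "force": force on the tool from outside, world axes, zero at the start; "wrist_torque": the same for the moment, N m; "grip_width": finger opening in m; "grasp_force": force on a finger pad.
Only numpy, scipy, OpenCV 4.12 (cv2) and the standard library are available. Lean on these libraries where they do the work, as an engineer would, in place of code of your own. Each camera call takes 0.05 s, during which the arm holds its last target. There are 200 camera calls.

TASK

Carry the loaded shovel to the offcut bin without losing a block, put the blade in over the low sill and under the aluminium rim until all three blocks are past the rim, and press the blade firmly up against the rim from below. From there draw the shovel straight back out, so that the rim scrapes all three blocks off into the bin. Then lay the shovel flat, lengthwise in the middle of the cork mat, let go of it, and leave everything else on the bench where it is.

Things in the scene. Friction and masses are not known exactly. Their poses are not given: they have to be found in the camera images.
- shovel: flat steel hand shovel, wooden handle, 0.37 kg; starts flat on the mat, loaded with the three blocks. Origin: middle of the blade's heel, on the underside; x along the blade to its front edge, z up. Blade: flat plate x 0 to 170 mm, 110 mm wide, 4 mm thick, no side walls, a 22 mm high upstand at the heel (x 0 to 6 mm). Loaded balance point at about x = 10 mm. Handle: see shovel_grip
- shovel_tip (a point): middle of the blade's front edge, on the underside (x = 170 mm in the shovel's frame)
- shovel_grip (a point): a good place to grip the handle, 50 mm behind the heel and 36 mm above the underside. The handle is a level bar 22 mm wide (y) and 24 mm high, x -150 to -15 mm in the shovel's frame, middle at z 36 mm; a foot under its end (x -146 to -134 mm) reaches down to z = 0, so the empty shovel stands flat
- shovel_mid (a point): midway along the whole shovel, on the underside (x = 10 mm in the shovel's frame)
- mat: thin cork mat 360 x 160 x 4 mm fixed on the bench, under the shovel at the start. Origin: centre of its underside; x along its length
- bin: fixed open-topped wooden bin, outside 240 (x) x 200 (y) x 125 mm high, walls and floor 6 mm. Origin: centre of its underside. Its mouth side is -x: only a sill 45 mm high, 8 mm thick (x -120 to -112 mm); inside it the rim bridges the mouth from cheek to cheek. The blade goes in level along +x over the sill and under the rim (free height 45 to 100 mm)
- rim: straight aluminium scraping rim fixed across the bin's mouth: bar 12 mm thick (x -82 to -70 mm in the bin's frame), 188 mm long, its underside 100 mm and its top 125 mm above the bench. Origin: centre of its underside; axes as the bin's
- rim_edge (a point): middle of the rim's lower inner edge, the edge that scrapes (bin frame x -70, z 100 mm)
- block_plain: plain hardwood offcut, 28 (x) x 80 (y) x 22 mm high, about 34 g. Origin: centre of its underside. The three blocks lie loose, crosswise, one behind another on the blade, in any order, middles about 22, 58 and 94 mm behind the front edge; rearmost face at most 116 mm behind it
- block_tenon: hardwood offcut with a stepped (tenon) end, 28 (x) x 91 (y) x 20 mm high, 34 g. Origin: underside, middle
- block_notched: hardwood offcut with a notch in its top, 28 (x) x 66 (y) x 22 mm high, 28 g. Origin: centre of its underside
- mallet: bystander: wooden-handled hammer lying on the bench
- glue: bystander: glue bottle, 60 mm wide, 160 mm high, origin under its centre
- tape: bystander: cardboard tape roll 100 mm wide, 25 mm high, lying flat
- cup: bystander: grey cup, 80 mm wide, 100 mm high
- plane: bystander: block plane 160 x 50 mm, about 75 mm high
- sander: bystander: cork sanding block 110 x 65 x 35 mm
There are look-alikes about, which are no part of the job. What is shaped like the block_tenon but black or pink is not meant. Leave any pink or turquoise look-alike of the block_plain alone.

How it is judged:
By the outcome, as a careful person would: the job done as asked, in the order asked, and still so for the second after the job is handed in, with the robot touching nothing.
It also fails if it takes over 72 s, if anything falls off the work surface, if the arm or the gripper's body presses on something with over 40 N, if the wrist force passes 120 N, or if a joint passes its speed limit or range.

## Working session

There is one attempt and no reset: what is moved stays moved. The work goes in short steps, Python scripts to look and compute and a tool call to move; the robot and the scene stay as the last step left them, time stands still between calls to the robot, and variables do not carry over. Pictures are saved under pics/ and viewed, at most 10 in all, crops included, and the job is handed in when it is done.

Besides the shell and the picture viewer there is one more tool, called after ">>>" as name(argument=value, ...) on one line, values as JSON. drive_tool: Moves the arm, as the interface text tells. Its arguments: {"type":"object","properties":{"angular":{"type":"array","items":{"type":"array","items":{"type":"number"}}},"delta_pos":{"type":"array","items":{"type":"array","items":{"type":"number"}}},"gripper":{"type":"array","items":{"type":"number"}},"squeeze":{"type":"number"}},"required":["angular","delta_pos","gripper"]}

```bash
mkdir -p pics; cat > h.py <<'E'
import numpy as np, cv2
from scipy.spatial.transform import Rotation as R
from cell import telemetry, eyes, env, models
def Rm(o):
    o=np.array(o,float)
    if o.shape==(3,3): return o
    return R.from_euler('xyz',o,degrees=True).as_matrix()
def ray(pic,uv):
    K=np.array(pic['mtx']); d=np.array([(uv[0]-K[0,2])/K[0,0],(uv[1]-K[1,2])/K[1,1],1.])
    return Rm(pic['orientation'])@d
def onz(pic,uv,z):
    d=ray(pic,uv); o=np.array(pic['origin']); return o+d*(z-o[2])/d[2]
def proj(pic,P):
    K=np.array(pic['mtx']); p=Rm(pic['orientation']).T@(np.array(P)-np.array(pic['origin'])); return (K@p/p[2])[:2]
def save(pic,name,crop=None,s=1):
    im=pic['pixels'][:,:,::-1]
    if crop: im=im[crop[1]:crop[3],crop[0]:crop[2]]
    cv2.imwrite('pics/'+name+'.png',cv2.resize(im,None,fx=s,fy=s,interpolation=cv2.INTER_CUBIC))
E
python3 - <<'E'
from h import *
print(telemetry.get_obs(), env.finger_overhang)
a=eyes.read_camera('top'); b=eyes.read_camera('scene')
for p in(a,b): print(p['mtx'],p['origin'],p['orientation'])
im=np.vstack([a['pixels'],b['pixels']])[:,:,::-1]
save(a,'top'); save(b,'scene')
for n in['shovel','shovel_grip','shovel_tip','shovel_mid','mat','bin','rim','rim_edge','block_plain','block_tenon','block_notched']:
  for nm,p in(('top',a),('scene',b)):
    print(n,nm,[(np.round(r['centre']).tolist(),round(r['p'],2)) for r in models.search_frame(p,n)][:4])
E
```

```text
{'time_s': 0.0, 'qpos': array([-63.0194964 ,  18.43967042,  -4.01530562,  83.17752032,
         1.29558331,  78.53908335,  -3.25748512]), 'joint_velocities': array([ 0.07769306, -0.0520977 , -0.02991186,  0.02771722,  0.01131214,
       -0.07537024, -0.01407658]), 'effort': array([-3.95279176e-05, -4.91298866e+01, -4.04076995e-01, -3.12520480e+01,
       -6.39447151e-02,  4.37510514e-02,  1.70465250e-04]), 'tool_pos': array([0.28651286, 0.58284744, 0.23543159]), 'tool_rot': array([-1.79889002e+02,  6.43186755e-03,  1.53831727e+02]), 'force': array([-0.16361048, -0.11285566, -0.26440746]), 'wrist_torque': array([ 0.03223177, -0.00341696,  0.00859338]), 'grasp_force': 0.0, 'grip_width': 0.08691935008213972} 0.014
[[453.76649992   0.         313.90813418]
 [  0.         453.76649992 193.6671135 ]
 [  0.           0.           1.        ]] [ 0.26780738 -0.05716605  1.39059412] [-168.01377297   -0.17710557  -83.12113103]
[[487.41909181   0.         314.32345761]
 [  0.         487.41909181 191.86342549]
 [  0.           0.           1.        ]] [1.12850532 0.4506479  1.18080539] [-144.61
[... 527 characters left out ...]
5.0], 0.97), ([293.0, 163.0], 0.34)]
rim top []
rim scene [([368.0, 243.0], 0.72)]
rim_edge top [([370.0, 227.0], 0.62)]
rim_edge scene [([367.0, 245.0], 0.74)]
block_plain top [([232.0, 275.0], 0.78), ([355.0, 196.0], 0.75), ([272.0, 104.0], 0.75), ([371.0, 227.0], 0.5)]
block_plain scene [([274.0, 192.0], 0.8), ([434.0, 200.0], 0.73), ([294.0, 164.0], 0.63), ([295.0, 322.0], 0.58)]
block_tenon top [([261.0, 247.0], 0.87), ([451.0, 273.0], 0.72), ([364.0, 207.0], 0.61), ([372.0, 224.0], 0.51)]
block_tenon scene [([252.0, 108.0], 0.78), ([279.0, 177.0], 0.68), ([391.0, 206.0], 0.52)]
block_notched top [([355.0, 188.0], 0.54)]
block_notched scene [([278.0, 191.0], 0.7), ([273.0, 200.0], 0.6)]
```

View pics/top.png

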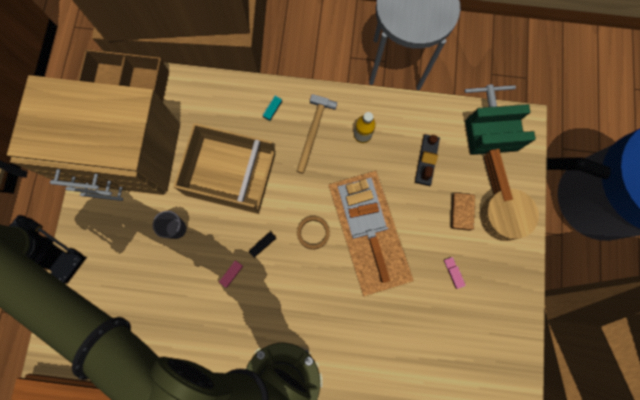

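View pics/scene.png

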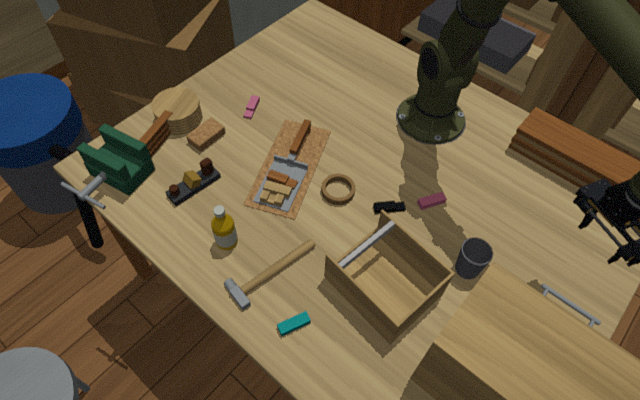

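The top picture shows the mat and loaded shovel at about (370,230), with the handle toward the robot. The bin is at (225,168), its rim at (250,170) and its mouth to the right. The look-alikes lie apart: black tenon (262,245), pink tenon (453,272), pink plain (231,274) and turquoise plain (272,107). The real blocks are on the blade, around (360,200).

```bash
python3 - <<'E'
from h import *
a=eyes.read_camera('top'); b=eyes.read_camera('scene')
def c(p,x0,y0,w,h,s): return cv2.resize(p['pixels'][y0:y0+h,x0:x0+w,::-1],(w*s,h*s),interpolation=cv2.INTER_CUBIC)
m=c(a,320,165,100,140,4); n=c(a,170,120,120,100,3)
n2=c(b,315,205,145,140,2)[:260,:360] 
n2=cv2.resize(n2,(360,260))
cv2.imwrite('pics/c1.png',np.hstack([m,np.vstack([n,n2])]))
for nm,p,o in(('mat',a,'t'),('shovel',a,'t'),('bin',a,'t'),('mat',b,'s'),('shovel',b,'s'),('rim',b,'s')):
  r=models.cut_out(p,nm)
  if r:
    k=r[0]['pixels'].astype(np.uint8); cs=max(cv2.findContours(k,0,2)[0],key=cv2.contourArea)
    rc=cv2.minAreaRect(cs); z=.004 if nm!='bin' else .125
    if nm=='rim': z=.12
    q=cv2.boxPoints(rc); print(nm,o,k.sum(),np.round(q,1).tolist(),[np.round(onz(p,u,z)[:2],3).tolist() for u in q])
E
```

```text
mat t 3843 [[325.0, 184.6999969482422], [375.3999938964844, 167.60000610351562], [413.70001220703125, 280.70001220703125], [363.29998779296875, 297.79998779296875]] [[0.593, -0.057], [0.668, -0.209], [0.331, -0.356], [0.263, -0.21]]
shovel t 1382 [[336.3999938964844, 186.39999389648438], [370.0, 176.10000610351562], [400.79998779296875, 276.3999938964844], [367.20001220703125, 286.79998779296875]] [[0.592, -0.093], [0.638, -0.195], [0.339, -0.316], [0.297, -0.219]]
bin t 6514 [[170.0, 192.0], [188.0, 120.0], [277.6000061035156, 142.39999389648438], [259.6000061035156, 214.39999389648438]] [[0.49, 0.379], [0.711, 0.367], [0.674, 0.095], [0.457, 0.116]]
mat s 2683 [[242.39999389648438, 204.3000030517578], [282.20001220703125, 109.4000015258789], [331.70001220703125, 130.10000610351562], [291.8999938964844, 225.10000610351562]] [[0.662, -0.214], [0.306, -0.393], [0.266, -0.209], [0.618, -0.059]]
shovel s 1394 [[258.1000061035156, 202.6999969482422], [288.20001220703125, 112.4000015258789], [321.20001220703125, 123.4000015258789], [291.1000061035156, 213.6999969482422]] [[0.627, -0.184], [0.303, -0.368], [0.266, -0.253], [0.591, -0.087]]
rim s 475 [[338.0, 261.79998779296875], [391.70001220703125, 218.1999969482422], [396.79998779296875, 224.5], [343.1000061035156, 268.1000061035156]] [[0.67, 0.145], [0.481, 0.169], [0.488, 0.19], [0.675, 0.165]]
```

View pics/c1.png

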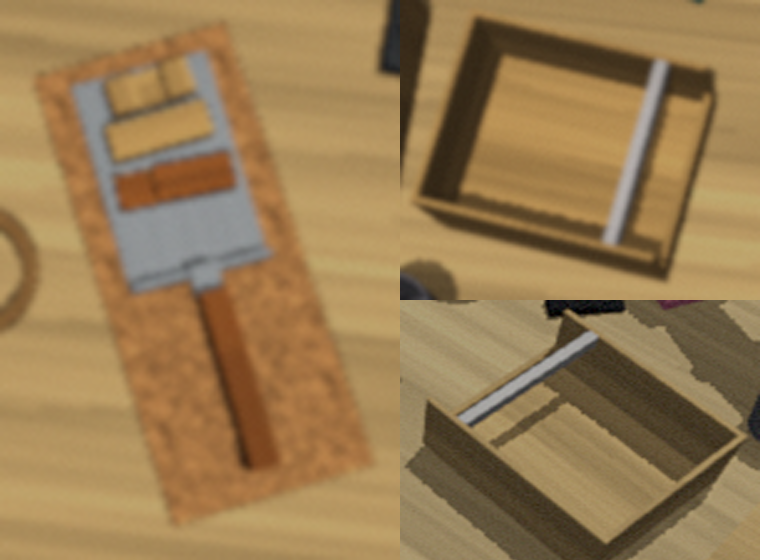

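```bash
cat >> h.py <<'E'
from scipy.optimize import least_squares
def fit(obs,x0):
    # obs: list of (pic, uv, local xyz)
    def P(x,l): 
        c,s=np.cos(x[2]),np.sin(x[2]); return [x[0]+c*l[0]-s*l[1],x[1]+s*l[0]+c*l[1],l[2]]
    r=least_squares(lambda x:np.concatenate([proj(p,P(x,l))-uv for p,uv,l in obs]),x0)
    return r.x,np.round(r.fun.reshape(-1,2),1)
E
python3 - <<'E'
from h import *
a=eyes.read_camera('top'); b=eyes.read_camera('scene')
t=lambda u,v:np.array([320+(u+.5)/4-.5,165+(v+.5)/4-.5])
n=lambda u,v:np.array([170+(u-400+.5)/3-.5,120+(v+.5)/3-.5])
s=lambda u,v:np.array([315+(u-400)/2.483-.3,205+(v-300)/2-.25])
M=[(a,t(38,73),(.18,.08,.004)),(a,t(228,23),(.18,-.08,.004)),(a,t(373,465),(-.18,-.08,.004)),(a,t(173,523),(-.18,.08,.004))]
x,r=fit(M,[.46,-.2,.4]); print('mat',x,np.degrees(x[2]),r.tolist())
S=[(a,t(73,87),(.17,.055,.008)),(a,t(207,52),(.17,-.055,.008)),(a,t(130,292),(0,.055,.008)),(a,t(268,256),(0,-.055,.008)),(a,t(247,468),(-.15,.011,.052)),(a,t(278,463),(-.15,-.011,.052))]
x,r=fit(S,[.46,-.2,.4]); print('shovel',x,np.degrees(x[2]),r.tolist())
# bin: +x towards world +y
B=[(a,n(478,17),(.12,-.1,.125)),(a,n(416,202),(.12,.1,.125)),(a,n(660,63),(-.076,-.094,.125)),(a,n(610,243),(-.076,.094,.125)),(a,n(668,278),(-.12,.1,0.125)),(a,n(714,70),(-.12,-.1,.125))]
x,r=fit(B,[.58,.23,1.5]); print('bin top',x,np.degrees(x[2]),r.tolist())
Bs=[(b,s(743,437),(.12,.1,.125)),(b,s(605,545),(.12,-.1,.125)),(b,s(428,402),(-.12,-.1,.125)),(b,s(568,312),(-.12,.1,.125))]
x,r=fit(Bs,[.58,.23,1.5]); print('bin sc',x,np.degrees(x[2]),r.tolist())
x,r=fit(B+Bs,[.58,.23,1.5]); print('bin both',x,np.degrees(x[2]),r.tolist())
E
```

```text
mat [ 0.46532426 -0.211233    0.39782987] 22.79397259611763 [[-0.6, 0.1], [0.5, -0.9], [0.5, 0.1], [-0.4, 0.6]]
shovel [ 0.45674246 -0.2095942   0.3730288 ] 21.372975867811345 [[-0.3, -1.0], [-0.0, -0.8], [-0.1, 0.3], [-0.0, 0.3], [0.4, 0.8], [-0.0, 0.2]]
bin top [0.58627429 0.23615612 1.44975404] 83.0647877320136 [[-0.5, -1.0], [-0.3, 1.7], [2.6, 0.8], [1.8, 2.2], [-3.1, -3.8], [-0.4, 0.0]]
bin sc [0.59529444 0.24280702 1.44730123] 82.92425221312433 [[1.6, 0.4], [0.1, 0.4], [-1.2, -0.5], [-0.6, -0.7]]
bin both [0.59034815 0.23938759 1.44621927] 82.86226056571682 [[-1.2, -2.5], [-1.2, 0.0], [1.7, -0.5], [0.7, 0.7], [-4.2, -5.2], [-1.2, -1.3], [1.5, -1.8], [0.1, -2.2], [-0.9, -2.8], [-0.4, -2.6]]
```

```bash
cat >> h.py <<'E'
def tl(rot,d): return np.round(Rm(rot).T@np.array(d)*100,2).tolist()
def need(pos=None,rpy=None,rot=None,start=None):
    o=telemetry.get_obs(); r=o['tool_rot'] if rot is None else rot; s=o['tool_pos'] if start is None else start
    if pos is not None: print('shift cm tool',tl(r,np.array(pos)-s))
    if rpy is not None: print('turn',np.round((R.from_matrix(Rm(r)).inv()*R.from_matrix(Rm(rpy))).as_rotvec(),4).tolist())
E
python3 - <<'E'
from h import *
o=telemetry.get_obs()
need([.52,.13,.30],[180,0,21.4]); need([.44,-.23,.30],start=[.52,.13,.30])
E
```

```text
shift cm tool [-40.93, -30.4, -6.34]
turn [0.0001, -0.0001, 2.3114]
shift cm tool [-8.7, -35.84, -0.0]
```

>>> drive_tool(angular=[[0,0,0],[0,0,0],[0,0,0],[0,0,0],[0,0,0],[0,0,0],[0,0,0],[0,0,0],[0,0,0],[0,0,0],[0,0,0],[0,0,0],[0,0,0],[0,0,0],[0,0,0],[0,0,0]], delta_pos=[[-2.56,-1.9,-0.4],[-2.56,-1.9,-0.4],[-2.56,-1.9,-0.4],[-2.56,-1.9,-0.4],[-2.56,-1.9,-0.4],[-2.56,-1.9,-0.4],[-2.56,-1.9,-0.4],[-2.56,-1.9,-0.4],[-2.56,-1.9,-0.4],[-2.56,-1.9,-0.4],[-2.56,-1.9,-0.4],[-2.56,-1.9,-0.4],[-2.56,-1.9,-0.4],[-2.56,-1.9,-0.4],[-2.56,-1.9,-0.4],[-2.56,-1.9,-0.4]], gripper=[8.7,8.7,8.7,8.7,8.7,8.7,8.7,8.7,8.7,8.7,8.7,8.7,8.7,8.7,8.7,8.7])

```text
time_s: 3.3
tool_pos: [0.5207, 0.1287, 0.301]
tool_rot: [180.0, 0.0, 153.8]
force: [1.0, 0.0, -0.2]
grip_width: 0.087
grasp_force: 0.0
```

>>> drive_tool(angular=[[0,0,0],[0,0,0],[0,0,0],[0,0,0],[0,0,0],[0,0,0],[0,0,0],[0,0,0],[0,0,0],[0,0,0],[0,0,0],[0,0,0]], delta_pos=[[-0.72,-2.98,0],[-0.72,-2.98,0],[-0.72,-2.98,0],[-0.72,-2.98,0],[-0.72,-2.98,0],[-0.72,-2.98,0],[-0.72,-2.98,0],[-0.72,-2.98,0],[-0.72,-2.98,0],[-0.72,-2.98,0],[-0.72,-2.98,0],[-0.72,-2.98,0]], gripper=[8.7,8.7,8.7,8.7,8.7,8.7,8.7,8.7,8.7,8.7,8.7,8.7])

```text
time_s: 4.5
tool_pos: [0.4396, -0.2304, 0.3008]
tool_rot: [180.0, 0.0, 153.8]
force: [0.9, -0.3, 0.2]
grip_width: 0.0867
grasp_force: 0.0
```

>>> drive_tool(angular=[[0,0,0.136],[0,0,0.136],[0,0,0.136],[0,0,0.136],[0,0,0.136],[0,0,0.136],[0,0,0.136],[0,0,0.136],[0,0,0.136],[0,0,0.136],[0,0,0.136],[0,0,0.136],[0,0,0.136],[0,0,0.136],[0,0,0.136],[0,0,0.136],[0,0,0.136],[0,0,0]], delta_pos=[[0,0,0],[0,0,0],[0,0,0],[0,0,0],[0,0,0],[0,0,0],[0,0,0],[0,0,0],[0,0,0],[0,0,0],[0,0,0],[0,0,0],[0,0,0],[0,0,0],[0,0,0],[0,0,0],[0,0,0],[0,0,0]], gripper=[8.7,8.7,8.7,8.7,8.7,8.7,8.7,8.7,8.7,8.7,8.7,8.7,8.7,8.7,8.7,8.7,8.7,8.7])

```text
time_s: 6.3
tool_pos: [0.44, -0.2292, 0.3007]
tool_rot: [180.0, -0.0, 21.3]
force: [-0.2, -0.6, 0.2]
grip_width: 0.0869
grasp_force: 0.0
```

```bash
cat >> h.py <<'E'
def wrist(f=400,wh=(800,600)):
    p=eyes.read_camera('wrist'); K=np.array(p['mtx']); N=np.array([[f,0,wh[0]/2],[0,f,wh[1]/2],[0,0,1.]])
    q=dict(p); q['pixels']=cv2.fisheye.undistortImage(p['pixels'],K,np.zeros(4),Knew=N,new_size=wh); q['mtx']=N
    return p,q
E
python3 - <<'E'
from h import *
p,q=wrist()
print(p['mtx'],p['origin'],p['orientation']); save(q,'w1')
o=telemetry.get_obs();print(o['tool_pos'],o['tool_rot'])
for nm,x in(('shovel_tip',.17),('grip',-.05)):
  c,s=np.cos(.373),np.sin(.373); print(nm,proj(q,[.4567+c*x,-.2096+s*x,.008 if x>0 else .052]))
E
```

```text
[[309.70691629   0.         320.77523521]
 [  0.         309.70691629 199.32740779]
 [  0.           0.           1.        ]] [ 0.51530809 -0.20064794  0.44901602] [ 1.63254985e+02  9.80860493e-03 -6.86492600e+01]
[ 0.44001311 -0.22923462  0.30068563] [ 1.79997373e+02 -2.34859664e-02  2.15189154e+01]
shovel_tip [386.68146207  59.52844711]
grip [387.43921918 289.19004745]
```

View pics/w1.png

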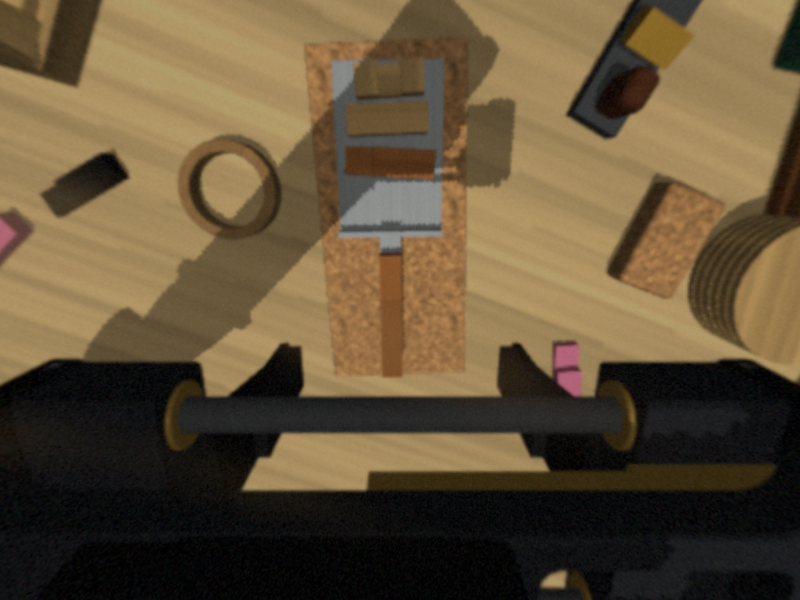

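```bash
python3 - <<'E'
from h import *
p,q=wrist()
A=lambda u,v:np.array([u,v],float)
M=[(q,A(305,44),(.18,.08,.004)),(q,A(467,40),(.18,-.08,.004)),(q,A(465,373),(-.18,-.08,.004)),(q,A(335,377),(-.18,.08,.004))]
x,r=fit(M,[.46,-.2,.4]); print('mat',x,np.degrees(x[2]),r.tolist())
S=[(q,A(333,60),(.17,.055,.008)),(q,A(442.5,60),(.17,-.055,.008)),(q,A(381,376),(-.15,.011,.052)),(q,A(403,376),(-.15,-.011,.052)),(q,A(380,253),(-.015,.011,.052)),(q,A(402,253),(-.015,-.011,.052))]
x,r=fit(S,[.46,-.2,.4]); print('sh',x,np.degrees(x[2]),r.tolist())
c,s=np.cos(x[2]),np.sin(x[2]); g=[x[0]-.033*c,x[1]-.033*s,.036]; print(g)
need(g,[180,0,np.degrees(x[2])])
E
```

```text
mat [ 0.46479407 -0.21260349  0.41148332] 23.57625761270039 [[-0.8, 1.0], [1.5, -1.7], [-0.5, 0.6], [-0.3, 0.7]]
sh [ 0.45852998 -0.21203482  0.38565696] 22.096516263264657 [[-1.3, -0.9], [2.1, -2.1], [1.3, 0.3], [-0.7, 0.1], [-0.7, 1.7], [-0.8, 1.5]]
[np.float64(0.4279537823849266), np.float64(-0.22444836139417063), 0.036]
shift cm tool [-0.96, -0.89, 26.47]
turn [0.0, -0.0004, -0.0096]
```

>>> drive_tool(angular=[[0,0,-0.006],[0,0,0],[0,0,0],[0,0,0],[0,0,0],[0,0,0],[0,0,0],[0,0,0],[0,0,0],[0,0,0],[0,0,0],[0,0,0],[0,0,0],[0,0,0],[0,0,0]], delta_pos=[[-0.08,-0.08,2.2],[-0.08,-0.08,2.2],[-0.08,-0.08,2.2],[-0.08,-0.08,2.2],[-0.08,-0.08,2.2],[-0.08,-0.08,2.2],[-0.08,-0.08,2.2],[-0.08,-0.08,2.2],[-0.08,-0.08,2.2],[-0.08,-0.08,2.2],[-0.08,-0.08,2.2],[-0.08,-0.08,1.2],[0,0,1],[0,0,0],[0,0,0]], gripper=[8.7,8.7,8.7,8.7,8.7,8.7,8.7,8.7,8.7,8.7,8.7,5,5,4,3], squeeze=10)

```text
time_s: 7.9
tool_pos: [0.4282, -0.2241, 0.0371]
tool_rot: [180.0, -0.0, 21.7]
force: [-0.1, 0.1, -0.8]
grip_width: 0.0628
grasp_force: 0.0
```

```bash
python3 - <<'E'
from h import *
p,q=wrist()
save(q,'w2'); o=telemetry.get_obs(); print(o['tool_pos'],o['tool_rot'],o['force'],o['grip_width'])
E
```

```text
[ 0.42840827 -0.22415361  0.03738541] [ 1.79944363e+02 -7.62049717e-02  2.17234951e+01] [ 0.08236481 -0.26890072  0.13345494] 0.05885394205366022
```

View pics/w2.png

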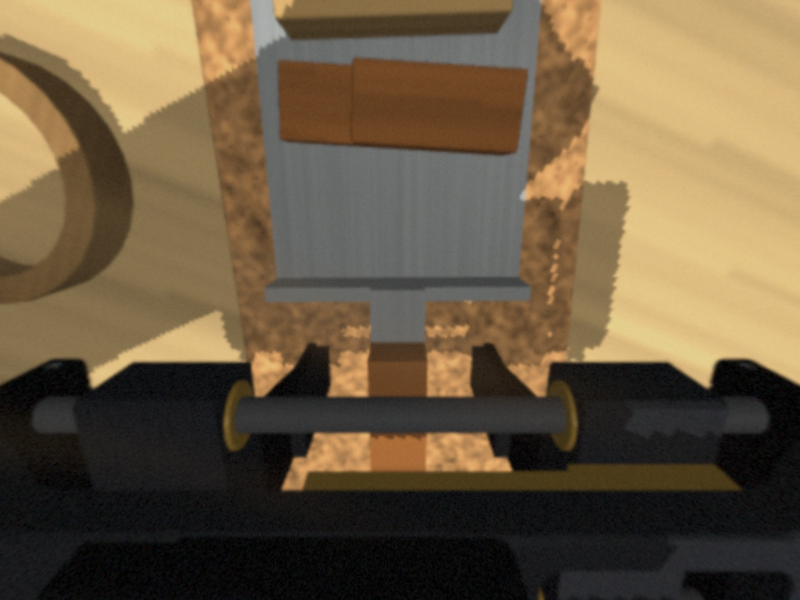

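Handle is centred between the fingers, at column 398 against a finger middle of about 401. The shovel is square to the tool and all the blocks are on the blade. Closing now.

>>> drive_tool(angular=[[0,0,0],[0,0,0],[0,0,0],[0,0,0],[0,0,0],[0,0,0],[0,0,0],[0,0,0],[0,0,0],[0,0,0]], delta_pos=[[0,0.03,0.2],[0,0,0],[0,0,0],[0,0,0],[0,0,0],[0,0,0],[0,0,0],[0,0,0],[0,0,0],[0,0,0]], gripper=[3,2.5,2.4,2.3,2.2,2.1,2,1.8,1.6,1.4], squeeze=60)

```text
time_s: 8.95
tool_pos: [0.4275, -0.2234, 0.0345]
tool_rot: [-179.9, 0.0, 21.7]
force: [-2.1, 4.2, 4.5]
grip_width: 0.0217
grasp_force: 60.0
```

>>> drive_tool(angular=[[0,0,0],[0,0,0],[0,0,0],[0,0,0],[0,0,0],[0,0,0],[0,0,0],[0,0,0]], delta_pos=[[0,0,0],[0,0,-0.1],[0,0,-0.2],[0,0,-0.3],[0,0,-0.4],[0,0,-0.5],[0,0,-0.5],[0,0,0]], gripper=[1,1,1,1,1,1,1,1])

```text
time_s: 9.75
tool_pos: [0.4285, -0.2244, 0.0555]
tool_rot: [179.9, -0.1, 21.7]
force: [0.3, -0.7, -4.9]
grip_width: 0.0215
grasp_force: 60.0
```

```bash
python3 - <<'E'
from h import *
p,q=wrist(); t=eyes.read_camera('top')
z=cv2.resize(t['pixels'][150:310,300:430],(520,640))[:600]
cv2.imwrite('pics/w3.png',cv2.resize(np.hstack([q['pixels'],z])[:,:,::-1],(800,364)))
o=telemetry.get_obs(); print(o)
E
```

```text
{'time_s': 9.85, 'qpos': array([ -8.09085831,   9.07119812,  34.9765519 , 118.90457389,
        -6.45418509,  53.78121678, -37.92238895]), 'joint_velocities': array([ 0.04465269,  0.35827261, -0.00616658,  0.29396836, -0.13624521,
        0.02860868, -0.00721724]), 'effort': array([ 2.03140191e-02, -3.08314240e+01,  2.89908081e+00, -2.79199934e+01,
       -1.39726829e-01, -1.34869963e-01, -4.88242542e-03]), 'tool_pos': array([ 0.42791323, -0.22408301,  0.05478508]), 'tool_rot': array([ 1.79985990e+02, -3.63615826e-02,  2.17089339e+01]), 'force': array([-0.27855522,  0.2354684 , -4.51258385]), 'wrist_torque': array([-0.12104625,  0.27651338,  0.0251211 ]), 'grasp_force': 59.987379647791386, 'grip_width': 0.021274989075132644}
```

View pics/w3.png

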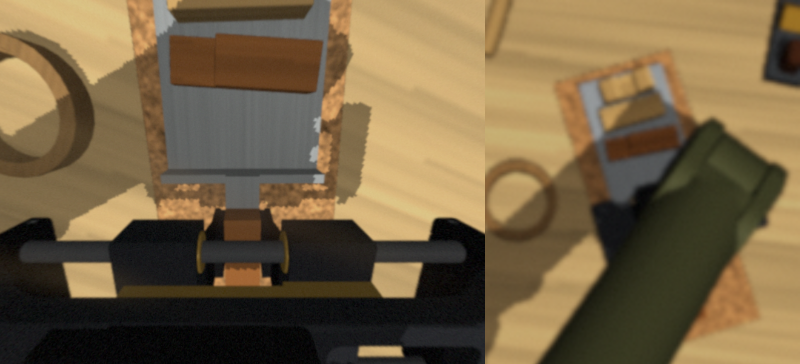

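Lifted cleanly: load 4.5 N, blade level, blocks in place. Now turn toward the bin while rising, then carry slowly.

>>> drive_tool(angular=[[0,0,0],[0,0,0],[0,0,-0.02],[0,0,-0.05],[0,0,-0.08],[0,0,-0.08],[0,0,-0.08],[0,0,-0.08],[0,0,-0.08],[0,0,-0.08],[0,0,-0.08],[0,0,-0.08],[0,0,-0.08],[0,0,-0.08],[0,0,-0.08],[0,0,-0.06],[0,0,-0.04],[0,0,-0.02],[0,0,0],[0,0,0]], delta_pos=[[0,0,-0.2],[0,0,-0.4],[0,0,-0.5],[0,0,-0.5],[0,0,-0.5],[0,0,-0.5],[0,0,-0.4],[0,0,-0.3],[0,0,-0.1],[0,0,0],[0,0,0],[0,0,0],[0,0,0],[0,0,0],[0,0,0],[0,0,0],[0,0,0],[0,0,0],[0,0,0],[0,0,0]], gripper=[1,1,1,1,1,1,1,1,1,1,1,1,1,1,1,1,1,1,1,1])

```text
time_s: 11.85
tool_pos: [0.4278, -0.2241, 0.0887]
tool_rot: [180.0, 0.0, 83.0]
force: [0.6, 0.4, -5.3]
grip_width: 0.0216
grasp_force: 60.0
```

```bash
python3 - <<'E'
from h import *
need([.548,-.10,.0885],[180,0,83])
p,q=wrist(); a=eyes.read_camera('top'); b=eyes.read_camera('scene')
n=lambda u,v:np.array([170+(u-400+.5)/3-.5,120+(v+.5)/3-.5])
s=lambda u,v:np.array([315+(u-400)/2.483-.3,205+(v-300)/2-.25])
B=[(a,n(478,17),(.12,-.1,.125)),(a,n(416,202),(.12,.1,.125)),(a,n(660,63),(-.076,-.094,.125)),(a,n(610,243),(-.076,.094,.125)),(a,n(668,278),(-.12,.1,0.0)),(a,n(714,70),(-.12,-.1,.125))]
x,r=fit(B,[.58,.23,1.5]); print('bin top',x,np.degrees(x[2]),r.tolist())
w=q['pixels']; cv2.imwrite('pics/w4.png',w[:,:,::-1])
E
```

```text
shift cm tool [13.79, 10.41, 0.02]
turn [0.0004, 0.0, -0.0003]
bin top [0.58965821 0.2391069  1.44657127] 82.8824287764897 [[-1.2, -2.3], [-1.1, 0.3], [1.8, -0.3], [0.8, 1.0], [0.9, 2.2], [-1.1, -1.0]]
```

View pics/w4.png

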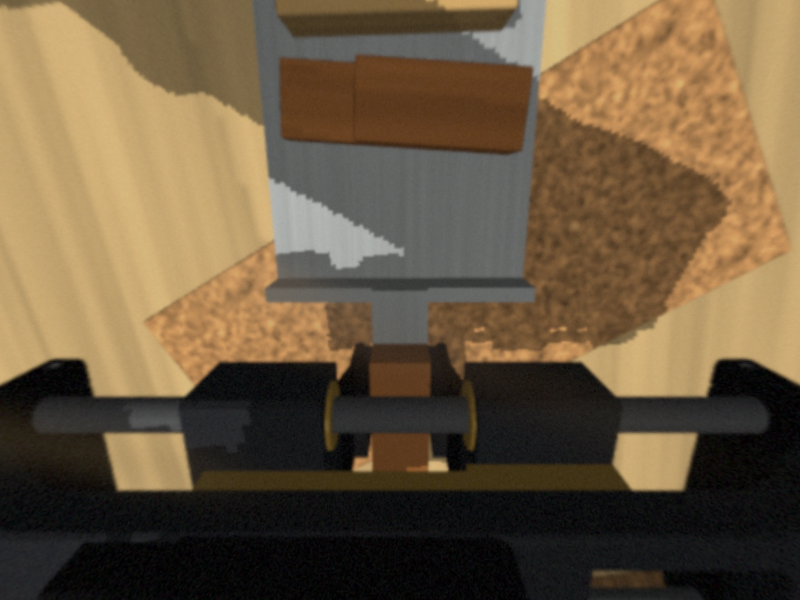

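>>> drive_tool(angular=[[0,0,0],[0,0,0],[0,0,0],[0,0,0],[0,0,0],[0,0,0],[0,0,0],[0,0,0],[0,0,0],[0,0,0],[0,0,0],[0,0,0],[0,0,0],[0,0,0]], delta_pos=[[0.41,0.32,0],[0.83,0.64,0],[1.24,0.95,0],[1.38,1.06,0],[1.52,1.17,0],[1.52,1.17,0],[1.52,1.17,0],[1.52,1.17,0],[1.38,1.06,0],[1.24,0.95,0],[0.83,0.64,0],[0.41,0.32,0],[0,0,0],[0,0,0]], gripper=[1,1,1,1,1,1,1,1,1,1,1,1,1,1])

```text
time_s: 13.4
tool_pos: [0.5494, -0.1009, 0.0885]
tool_rot: [-180.0, 0.0, 83.0]
force: [-0.7, 0.2, -5.3]
grip_width: 0.0215
grasp_force: 60.0
```

```bash
python3 - <<'E'
from h import *
p,q=wrist(260,(800,600)); b=eyes.read_camera('scene')
print(telemetry.get_obs()['tool_pos'])
w=q['pixels'][:330]; z=cv2.resize(b['pixels'][150:290,270:470],(386,270))
z2=cv2.resize(p['pixels'],(414,270))
cv2.imwrite('pics/w5.png',np.vstack([w,np.hstack([z,z2])])[:,:,::-1])
x=[.592,.240,np.radians(83)]
for l in[(-.12,.1,.045),(-.12,-.1,.045),(-.07,.094,.125),(-.07,-.094,.125),(.12,.1,.125),(.12,-.1,.125)]:
  c,s=np.cos(x[2]),np.sin(x[2]); print(l,np.round(proj(q,[x[0]+c*l[0]-s*l[1],x[1]+s*l[0]+c*l[1],l[2]])))
E
```

```text
[ 0.54932675 -0.10098815  0.08855743]
(-0.12, 0.1, 0.045) [216. -54.]
(-0.12, -0.1, 0.045) [582. -55.]
(-0.07, 0.094, 0.125) [ -84. -813.]
(-0.07, -0.094, 0.125) [ 877. -818.]
(0.12, 0.1, 0.125) [ 7156. 27076.]
(0.12, -0.1, 0.125) [-5887. 25695.]
```

View pics/w5.png

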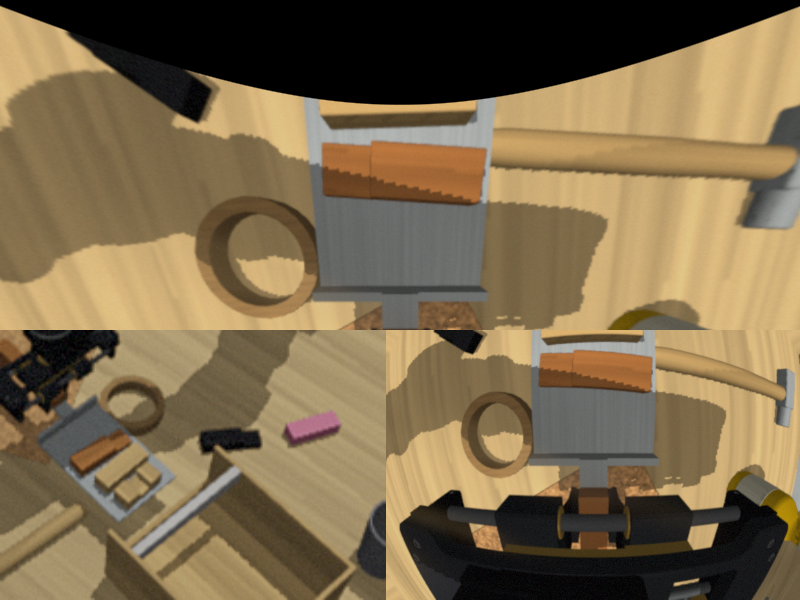

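```bash
python3 - <<'E'
from h import *
a=eyes.read_camera('top'); b=eyes.read_camera('scene')
for nm in('glue','mallet'):
  for p in(a,b):
    for r in models.cut_out(p,nm)[:1]:
      k=r['pixels']; v,u=np.where(k); print(nm,r['p'],r['centre'],[np.round(onz(p,r['centre'],z),3).tolist() for z in(0.02,.08)],u.min(),u.max(),v.min(),v.max(), np.round(onz(p,[(u[v==v.min()]).mean(),v.min()],.16),3))
x=[.592,.240,np.radians(83)];c,s=np.cos(x[2]),np.sin(x[2])
print(need([x[0]-.143*c,x[1]-.143*s,.0885],[180,0,83]))
E
```

```text
glue 0.61 [363.4, 130.0] [[0.782, -0.158, 0.02], [0.759, -0.154, 0.08]] 353 374 112 142 [ 0.785 -0.154  0.16 ]
glue 0.73 [225.7, 232.0] [[0.762, -0.172, 0.02], [0.781, -0.14, 0.08]] 211 236 206 248 [ 0.766 -0.166  0.16 ]
mallet 0.55 [314.0, 122.0] [[0.79, 0.001, 0.02], [0.767, -0.001, 0.08]] 298 336 95 168 [0.819 0.007 0.16 ]
mallet 0.75 [259.3, 275.5] [[0.794, -0.011, 0.02], [0.811, 0.013, 0.08]] 224 315 239 309 [0.684 0.069 0.16 ]
shift cm tool [19.98, 0.03, 0.02]
turn [0.0002, -0.0001, -0.0002]
None
```

>>> drive_tool(angular=[[0,0,0],[0,0,0],[0,0,0],[0,0,0],[0,0,0],[0,0,0],[0,0,0],[0,0,0],[0,0,0],[0,0,0]], delta_pos=[[0.3,0,0],[0.6,0,0],[0.9,0,0],[1.2,0,0],[1.5,0,0],[1.5,0,0],[1.2,0,0],[0.9,0,0],[0.6,0,0],[0.3,0,0]], gripper=[1,1,1,1,1,1,1,1,1,1])

```text
time_s: 14.8
tool_pos: [0.5609, -0.0101, 0.0885]
tool_rot: [-180.0, 0.0, 83.0]
force: [-0.5, -0.2, -4.4]
grip_width: 0.0215
grasp_force: 60.0
```

```bash
python3 - <<'E'
from h import *
a=eyes.read_camera('top'); b=eyes.read_camera('scene'); p,q=wrist(260,(800,400))
z=cv2.resize(b['pixels'][190:340,300:470],(453,400)); t=cv2.resize(a['pixels'][115:225,180:300],(345,316))
t=cv2.copyMakeBorder(t,0,84,0,0,0)
cv2.imwrite('pics/w6.png',np.hstack([z,t])[:,:,::-1])
E
```

```text
(no output)
```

View pics/w6.png

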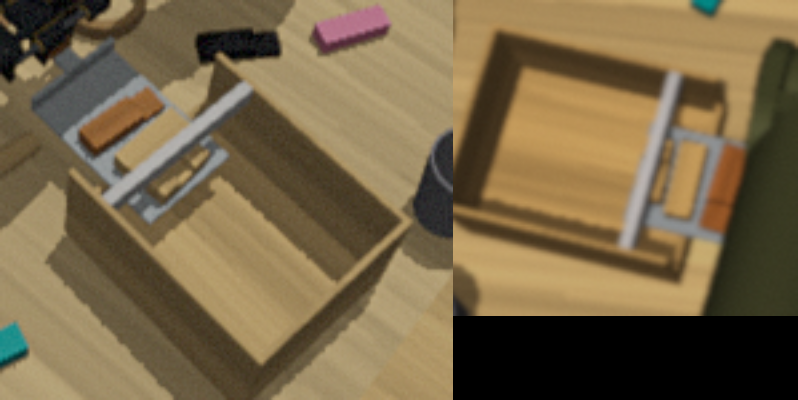

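>>> drive_tool(angular=[[0,0,0],[0,0,0],[0,0,0],[0,0,0],[0,0,0],[0,0,0],[0,0,0],[0,0,0],[0,0,0],[0,0,0],[0,0,0],[0,0,0],[0,0,0]], delta_pos=[[0.3,0,0],[0.6,0,0],[0.9,0,0],[1.2,0,0],[1.4,0,0],[1.5,0,0],[1.5,0,0],[1.3,0,0],[1.0,0,0],[0.8,0,0],[0.5,0,0],[0.2,0,0],[0,0,0]], gripper=[1,1,1,1,1,1,1,1,1,1,1,1,1])

```text
time_s: 16.25
tool_pos: [0.5745, 0.1002, 0.0885]
tool_rot: [180.0, 0.0, 83.0]
force: [0.0, 1.1, -4.5]
grip_width: 0.0213
grasp_force: 60.0
```

```bash
python3 - <<'E'
from h import *
a=eyes.read_camera('top'); b=eyes.read_camera('scene')
z=cv2.resize(b['pixels'][190:340,300:470],(453,400)); t=cv2.resize(a['pixels'][115:225,180:300],(345,316))
t=cv2.copyMakeBorder(t,0,84,0,0,0)
cv2.imwrite('pics/w7.png',np.hstack([z,t])[:,:,::-1])
E
```

```text
(no output)
```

View pics/w7.png

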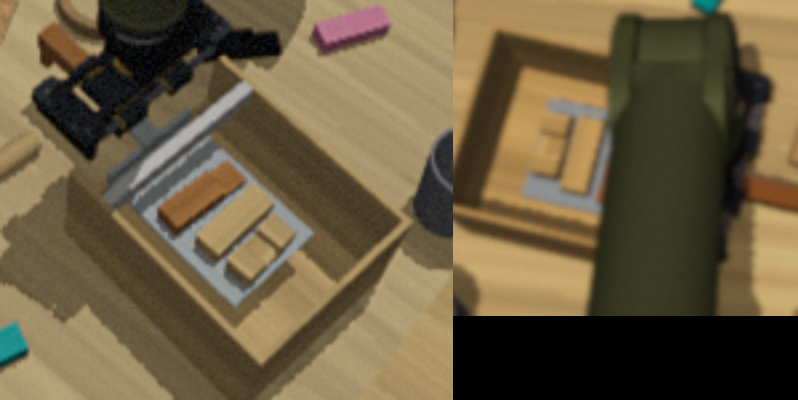

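>>> drive_tool(angular=[[0,0,0],[0,0,0],[0,0,0],[0,0,0],[0,0,0],[0,0,0],[0,0,0],[0,0,0],[0,0,0],[0,0,0]], delta_pos=[[0,0,-0.2],[0,0,-0.4],[0,0,-0.5],[0,0,-0.6],[0,0,-0.6],[0,0,-0.5],[0,0,-0.3],[0,0,-0.2],[0,0,-0.1],[0,0,0]], gripper=[1,1,1,1,1,1,1,1,1,1])

```text
time_s: 17.35
tool_pos: [0.5745, 0.1005, 0.1226]
tool_rot: [-180.0, -0.0, 83.0]
force: [-0.1, 0.1, -5.4]
grip_width: 0.0215
grasp_force: 60.0
```

>>> drive_tool(angular=[[0,0,0],[0,0,0],[0,0,0]], delta_pos=[[0,0,-0.1],[0,0,-0.1],[0,0,-0.1]], gripper=[1,1,1])

```text
time_s: 17.65
tool_pos: [0.5744, 0.1004, 0.1255]
tool_rot: [-180.0, 0.0, 83.0]
force: [0.5, -0.4, -4.4]
grip_width: 0.0215
grasp_force: 60.0
```

Expected contact is near TCP z 0.1265, so creep on in small steps.

>>> drive_tool(angular=[[0,0,0],[0,0,0],[0,0,0]], delta_pos=[[0,0,-0.1],[0,0,-0.1],[0,0,0]], gripper=[1,1,1])

```text
time_s: 17.95
tool_pos: [0.5745, 0.1006, 0.1273]
tool_rot: [180.0, 0.0, 83.0]
force: [1.1, 1.2, -7.0]
grip_width: 0.0213
grasp_force: 60.0
```

>>> drive_tool(angular=[[0,0,0],[0,0,0]], delta_pos=[[0,0,-0.1],[0,0,0]], gripper=[1,1])

```text
time_s: 18.15
tool_pos: [0.5744, 0.1008, 0.1278]
tool_rot: [-180.0, 0.0, 83.0]
force: [3.4, 2.4, -12.1]
grip_width: 0.0215
grasp_force: 60.0
```

>>> drive_tool(angular=[[0,0,0],[0,0,0],[0,0,0]], delta_pos=[[0,0,-0.06],[0,0,0],[0,0,0]], gripper=[1,1,1])

```text
time_s: 18.45
tool_pos: [0.5743, 0.1011, 0.1285]
tool_rot: [-180.0, -0.0, 83.0]
force: [4.0, 3.4, -14.1]
grip_width: 0.0214
grasp_force: 60.0
```

```bash
python3 - <<'E'
from h import *
for i in range(3):
  eyes.read_camera('scene'); o=telemetry.get_obs(); print(o['tool_pos'],o['force'],o['wrist_torque'],o['grasp_force'])
b=eyes.read_camera('scene')
x=[.592,.240,np.radians(83)];c,s=np.cos(x[2]),np.sin(x[2])
for nm in('block_plain','block_tenon','block_notched'):
  for r in models.search_frame(b,nm)[:4]:
    P=onz(b,r['centre'],.112)[:2]-x[:2]; print(nm,round(r['p'],2),np.round(r['centre']),'bin xy',np.round([c*P[0]+s*P[1],-s*P[0]+c*P[1]],3))
E
```

```text
[0.57433833 0.10108688 0.12845071] [  3.87545423   2.79465595 -13.86615317] [-0.01808193 -0.68758622 -0.0329114 ] 59.995036739856005
[0.57434696 0.10108308 0.12846925] [  3.5488312    3.23300311 -14.5084343 ] [-0.02283176 -0.67496442 -0.09831358] 59.99523404985666
[0.57436362 0.10103959 0.12848726] [  3.52476036   3.00432495 -14.10557969] [-0.00799095 -0.69999029 -0.07400275] 59.995228853076696
block_plain 0.91 [388. 268.] bin xy [ 0.005 -0.007]
block_plain 0.7 [294. 322.] bin xy [-0.043 -0.263]
block_plain 0.69 [431. 198.] bin xy [-0.06   0.232]
block_plain 0.51 [365. 243.] bin xy [-0.081  0.002]
block_tenon 0.65 [376. 254.] bin xy [-0.04 -0.  ]
block_tenon 0.63 [390. 204.] bin xy [-0.121  0.136]
block_tenon 0.61 [253. 109.] bin xy [-0.637  0.077]
block_notched 0.78 [400. 276.] bin xy [ 0.039 -0.001]
```

Pressed with about 9.5 N, with all three blocks at bin x ≥ -0.04 (rim edge at -0.07). Now draw straight back, watching the force.

>>> drive_tool(angular=[[0,0,0],[0,0,0],[0,0,0],[0,0,0],[0,0,0],[0,0,0]], delta_pos=[[-0.4,0,0],[-0.7,0,0],[-0.8,0,0],[-0.8,0,0],[-0.8,0,0],[-0.5,0,0]], gripper=[1,1,1,1,1,1])

```text
time_s: 19.4
tool_pos: [0.5694, 0.0595, 0.1294]
tool_rot: [-180.0, 0.0, 83.0]
force: [0.5, 3.9, -10.2]
grip_width: 0.0214
grasp_force: 60.0
```

```bash
cat > st.py <<'E'
from h import *
b=eyes.read_camera('scene');o=telemetry.get_obs(); print(o['tool_pos'],o['tool_rot'],o['force'],o['wrist_torque'])
x=[.592,.240,np.radians(83)];c,s=np.cos(x[2]),np.sin(x[2])
T=o['tool_pos'][:2]-x[:2]; print('tip bin x,y',np.round([c*T[0]+s*T[1]+.203,-s*T[0]+c*T[1]],4))
for nm in('block_plain','block_tenon','block_notched'):
  for r in models.search_frame(b,nm)[:4]:
    P=onz(b,r['centre'],.112)[:2]-x[:2]; Q=onz(b,r['centre'],.02)[:2]-x[:2]; print(nm,round(r['p'],2),np.round(r['centre']),'bin xy',*[np.round([c*P[0]+s*P[1],-s*P[0]+c*P[1]],3) for P in(P,Q)])
E
python3 st.py
```

```text
[0.56941565 0.05859665 0.12946718] [-1.79997212e+02  4.58952724e-02  8.29034624e+01] [-0.28656877  2.14545702 -9.29563985] [-0.17284973  0.28148303  0.06020751]
tip bin x,y [0.0202 0.0003]
block_plain 0.82 [294. 322.] bin xy [-0.043 -0.265] [-0.07  -0.244]
block_plain 0.77 [435. 197.] bin xy [-0.056  0.242] [-0.085  0.306]
block_plain 0.67 [380. 258.] bin xy [-0.027  0.   ] [-0.053  0.044]
block_tenon 0.79 [371. 248.] bin xy [-0.061  0.004] [-0.09   0.048]
block_tenon 0.64 [389. 203.] bin xy [-0.125  0.137] [-0.159  0.192]
block_notched 0.57 [391. 268.] bin xy [0.009 0.   ] [-0.014  0.044]
```

>>> drive_tool(angular=[[0,0,0],[0,0,0],[0,0,0],[0,0,0],[0,0,0],[0,0,0],[0,0,0]], delta_pos=[[-0.4,0,-0.03],[-0.8,0,-0.03],[-0.8,0,0],[-0.8,0,0],[-0.8,0,0],[-0.8,0,0],[-0.5,0,0]], gripper=[1,1,1,1,1,1,1])

```text
time_s: 20.3
tool_pos: [0.5638, 0.0105, 0.1302]
tool_rot: [180.0, 0.0, 82.9]
force: [-0.5, 1.6, -6.2]
grip_width: 0.0218
grasp_force: 60.0
```

```bash
python3 st.py
```

```text
[0.56371743 0.00970869 0.1301713 ] [1.79957913e+02 5.11780669e-02 8.28841932e+01] [ 0.22199085 -1.45600403 -6.1566506 ] [-0.57471777  0.25424285  0.04458571]
tip bin x,y [-0.029  0.   ]
block_plain 0.76 [380. 260.] bin xy [-0.022 -0.005] [-0.048  0.038]
block_plain 0.7 [433. 199.] bin xy [-0.057  0.234] [-0.085  0.298]
block_plain 0.59 [294. 321.] bin xy [-0.044 -0.263] [-0.072 -0.243]
block_tenon 0.91 [390. 205.] bin xy [-0.119  0.133] [-0.153  0.188]
block_tenon 0.86 [369. 250.] bin xy [-0.061 -0.004] [-0.09   0.039]
block_tenon 0.77 [249. 109.] bin xy [-0.645  0.068] [-0.724  0.117]
```

>>> drive_tool(angular=[[0,0,0],[0,0,0],[0,0,0],[0,0,0],[0,0,0],[0,0,0],[0,0,0]], delta_pos=[[-0.4,0,-0.05],[-0.8,0,-0.05],[-0.8,0,0],[-0.8,0,0],[-0.8,0,0],[-0.8,0,0],[-0.8,0,0]], gripper=[1,1,1,1,1,1,1])

```text
time_s: 21.2
tool_pos: [0.5574, -0.0405, 0.131]
tool_rot: [180.0, -0.0, 83.0]
force: [-0.6, -1.4, -3.6]
grip_width: 0.0214
grasp_force: 60.0
```

```bash
python3 st.py
```

```text
[ 0.55733723 -0.04255869  0.13124273] [1.79940974e+02 6.76546416e-02 8.28592740e+01] [ 0.44058561 -2.63386952 -4.08133212] [-0.40736135  0.08539024 -0.02870163]
tip bin x,y [-0.0817 -0.    ]
block_plain 0.81 [432. 197.] bin xy [-0.06   0.237] [-0.089  0.301]
block_plain 0.73 [295. 320.] bin xy [-0.044 -0.261] [-0.072 -0.24 ]
block_plain 0.51 [376. 279.] bin xy [ 0.005 -0.049] [-0.018 -0.01 ]
block_tenon 0.96 [367. 263.] bin xy [-0.039 -0.034] [-0.066  0.006]
block_tenon 0.72 [472. 256.] bin xy [0.119 0.175] [0.105 0.234]
block_tenon 0.66 [388. 205.] bin xy [-0.122  0.13 ] [-0.156  0.185]
block_tenon 0.62 [251. 109.] bin xy [-0.639  0.071] [-0.718  0.121]
block_notched 0.79 [385. 284.] bin xy [ 0.029 -0.041] [ 0.007 -0.001]
```

>>> drive_tool(angular=[[0,0,0],[0,0,0],[0,0,0],[0,0,0],[0,0,0],[0,0,0],[0,0,0],[0,0,0]], delta_pos=[[-0.8,0,0],[-1.2,0,0],[-1.5,0,0],[-1.5,0,0],[-1.5,0,0],[-1.3,0,0],[-0.9,0,0],[-0.4,0,0]], gripper=[1,1,1,1,1,1,1,1])

```text
time_s: 22.2
tool_pos: [0.546, -0.1314, 0.1308]
tool_rot: [180.0, 0.0, 82.9]
force: [-0.2, -0.1, -3.1]
grip_width: 0.0214
grasp_force: 60.0
```

```bash
cat > mat.py <<'E'
from h import *
o=telemetry.get_obs(); print(o['tool_pos'],o['tool_rot'],o['force'],o['wrist_torque'])
for cam in('top','scene'):
  p=eyes.read_camera(cam)
  for nm in ('mat','shovel'):
   for r in models.cut_out(p,nm)[:1]:
    k=r['pixels'].astype(np.uint8); v,u=np.where(k)
    z=.004 if nm=='mat' else o['tool_pos'][2]
    P=np.array([onz(p,(a,b),z)[:2] for a,b in zip(u,v)]).astype(np.float32)
    rc=cv2.minAreaRect(P); print(cam,nm,round(r['p'],2),len(u),'rect c',np.round(rc[0],4),'size',np.round(rc[1],3),'ang',round(rc[2],2))
E
python3 mat.py
```

```text
[ 0.54599354 -0.13135305  0.13076811] [1.79996766e+02 1.43899272e-02 8.29070067e+01] [-0.20511892 -0.10440885 -3.08872749] [-0.11293288  0.05954355  0.02004456]
top mat 0.74 3792 rect c [ 0.4458 -0.2165] size [0.319 0.16 ] ang 23.47
top shovel 0.77 1936 rect c [ 0.5444 -0.09  ] size [0.319 0.111] ang 82.66
scene mat 0.93 1851 rect c [ 0.4654 -0.2117] size [0.358 0.159] ang 23.13
scene shovel 0.8 2516 rect c [ 0.5607 -0.0911] size [0.347 0.113] ang 82.1
```

```bash
python3 - <<'E'
from h import *
need([.4263,-.2284,.075],[180,0,23.1])
E
```

```text
shift cm tool [-11.34, -10.73, 5.57]
turn [-0.0003, -0.0005, 1.0471]
```

>>> drive_tool(angular=[[0,0,0],[0,0,0],[0,0,0],[0,0,0],[0,0,0],[0,0,0],[0,0,0],[0,0,0],[0,0,0],[0,0,0]], delta_pos=[[-0.5,-0.5,0],[-1.0,-1.0,0],[-1.3,-1.2,0],[-1.5,-1.4,0],[-1.6,-1.5,0],[-1.6,-1.5,0],[-1.4,-1.3,0],[-1.2,-1.1,0],[-0.8,-0.8,0],[-0.44,-0.43,0]], gripper=[1,1,1,1,1,1,1,1,1,1])

```text
time_s: 23.5
tool_pos: [0.4251, -0.2301, 0.1309]
tool_rot: [180.0, -0.0, 82.9]
force: [0.0, -0.1, -3.4]
grip_width: 0.0214
grasp_force: 60.0
```

>>> drive_tool(angular=[[0,0,0.04],[0,0,0.08],[0,0,0.1],[0,0,0.1],[0,0,0.1],[0,0,0.1],[0,0,0.1],[0,0,0.1],[0,0,0.1],[0,0,0.1],[0,0,0.08],[0,0,0.047],[0,0,0],[0,0,0]], delta_pos=[[0,0,0],[0,0,0],[0,0,0],[0,0,0],[0,0,0.5],[0,0,0.8],[0,0,0.8],[0,0,0.8],[0,0,0.8],[0,0,0.8],[0,0,0.6],[0,0,0.4],[0,0,0],[0,0,0]], gripper=[1,1,1,1,1,1,1,1,1,1,1,1,1,1])

```text
time_s: 24.9
tool_pos: [0.4264, -0.229, 0.0758]
tool_rot: [180.0, -0.0, 23.1]
force: [-0.3, -0.6, -3.3]
grip_width: 0.0215
grasp_force: 60.0
```

```bash
python3 - <<'E'
from h import *
need([.4263,-.2284,.037],[180,0,23.1])
o=telemetry.get_obs(); print(o['tool_pos'],o['tool_rot'])
E
```

```text
shift cm tool [0.02, -0.06, 3.88]
turn [0.0001, -0.0001, 0.0008]
[ 0.42639866 -0.2290291   0.07584677] [ 1.79992046e+02 -8.14825152e-03  2.31443498e+01]
```

>>> drive_tool(angular=[[0,0,0],[0,0,0],[0,0,0],[0,0,0],[0,0,0],[0,0,0],[0,0,0],[0,0,0]], delta_pos=[[0,-0.05,0.5],[0,0,0.8],[0,0,0.8],[0,0,0.7],[0,0,0.5],[0,0,0.3],[0,0,0.2],[0,0,0]], gripper=[1,1,1,1,1,1,1,1])

```text
time_s: 25.7
tool_pos: [0.4257, -0.2288, 0.0376]
tool_rot: [-180.0, 0.0, 23.0]
force: [0.5, -0.7, -3.8]
grip_width: 0.0217
grasp_force: 60.0
```

>>> drive_tool(angular=[[0,0,0],[0,0,0],[0,0,0]], delta_pos=[[0,0,0.1],[0,0,0.1],[0,0,0]], gripper=[1,1,1])

```text
time_s: 26.0
tool_pos: [0.4258, -0.2288, 0.0358]
tool_rot: [-180.0, -0.0, 23.0]
force: [0.5, -0.1, -4.2]
grip_width: 0.0216
grasp_force: 60.0
```

>>> drive_tool(angular=[[0,0,0],[0,0,0],[0,0,0]], delta_pos=[[0,0,0.06],[0,0,0.06],[0,0,0]], gripper=[1,1,1])

```text
time_s: 26.3
tool_pos: [0.4259, -0.2289, 0.0346]
tool_rot: [180.0, -0.0, 23.0]
force: [0.2, 0.1, -2.7]
grip_width: 0.0216
grasp_force: 60.0
```

```bash
python3 - <<'E'
from h import *
for i in range(2):
  eyes.read_camera('scene'); o=telemetry.get_obs(); print(o['tool_pos'],o['force'],o['wrist_torque'])
p=eyes.read_camera('scene')
for nm in('mat','shovel'):
  for r in models.cut_out(p,nm)[:1]:
    v,u=np.where(r['pixels']); P=np.array([onz(p,(a,b),.004 if nm=='mat' else .02)[:2] for a,b in zip(u,v)]).astype(np.float32); print(nm,cv2.minAreaRect(P))
E
```

```text
[ 0.42586898 -0.2288931   0.03462315] [-1.3741196   0.48982374 -2.3554752 ] [-0.03206541  0.01491394  0.01229849]
[ 0.42588237 -0.22887879  0.0346397 ] [-0.02721238  0.17668594 -2.91722212] [-0.01583245  0.08874527  0.02609309]
mat ((0.46761250495910645, -0.21008624136447906), (0.35641252994537354, 0.15995211899280548), 23.197237014770508)
shovel ((0.5052376389503479, -0.19168038666248322), (0.24792952835559845, 0.11465226858854294), 24.723613739013672)
```

>>> drive_tool(angular=[[0,0,0],[0,0,0],[0,0,0]], delta_pos=[[0,0,0.06],[0,0,0.04],[0,0,0]], gripper=[1,1,1])

```text
time_s: 26.85
tool_pos: [0.4259, -0.2289, 0.0345]
tool_rot: [-180.0, -0.0, 23.0]
force: [-4.2, 1.1, 8.2]
grip_width: 0.0213
grasp_force: 60.0
```

>>> drive_tool(angular=[[0,0,0],[0,0,0],[0,0,0],[0,0,0],[0,0,0]], delta_pos=[[0,0,0],[0,0,0],[0,0,0],[0,0,0],[0,0,0]], gripper=[2.3,2.8,3.6,4.4,5.5], squeeze=10)

```text
time_s: 27.35
tool_pos: [0.4258, -0.2288, 0.0335]
tool_rot: [180.0, -0.0, 23.0]
force: [-0.3, -0.4, -0.8]
grip_width: 0.0445
grasp_force: 0.0
```

>>> drive_tool(angular=[[0,0,0],[0,0,0],[0,0,0],[0,0,0],[0,0,0],[0,0,0],[0,0,0],[0,0,0],[0,0,0],[0,0,0],[0,0,0],[0,0,0]], delta_pos=[[0,0,0],[0,0,-0.5],[0,0,-1.5],[0,0,-2.5],[0,0,-3],[0,0,-3],[0,0,-3],[0,0,-3],[0,0,-3],[0,0,-3],[0,0,-3],[0,0,0]], gripper=[6,6,6,6,6,6,6,6,6,6,6,6])

```text
time_s: 28.55
tool_pos: [0.4276, -0.23, 0.2931]
tool_rot: [179.7, -0.4, 23.0]
force: [0.4, -0.2, -0.1]
grip_width: 0.0598
grasp_force: 0.0
```

```bash
sed -i 's/o\[.tool_pos.\]\[2\]/.008/' mat.py; python3 mat.py; python3 st.py; python3 - <<'E'
from h import *
p,q=wrist(400)
for nm in('mat','shovel'):
  for r in models.cut_out(p,nm)[:1]:
    k=r['pixels'].astype(np.uint8); v,u=np.where(k); K=np.array(p['mtx'])
    n=cv2.fisheye.undistortPoints(np.c_[u,v].astype(np.float64)[:,None],K,np.zeros(4),P=q['mtx'])[:,0]
    for z in ((.004,) if nm=='mat' else (.008,)):
      P=np.array([onz(q,a,z)[:2] for a in n]).astype(np.float32); print(nm,z,cv2.minAreaRect(P))
E
```

```text
[ 0.42760976 -0.22996034  0.29309295] [179.73159082  -0.3740677   22.99693991] [ 0.35147663 -0.21454842 -0.06996518] [-0.03778945  0.16072728 -0.03989809]
top mat 0.73 1411 rect c [ 0.4878 -0.199 ] size [0.308 0.16 ] ang 23.53
top shovel 0.62 1302 rect c [ 0.5376 -0.1806] size [0.156 0.112] ang 22.49
scene mat 0.68 2512 rect c [ 0.4653 -0.2121] size [0.358 0.161] ang 23.48
scene shovel 0.79 2261 rect c [ 0.4483 -0.2228] size [0.359 0.116] ang 25.18
[ 0.42518636 -0.22861626  0.28742639] [-1.79927859e+02  9.57004036e-02  2.30174332e+01] [-0.11901815 -0.29924831 -0.11219694] [-0.07389783  0.1516374  -0.03721577]
tip bin x,y [-0.2825  0.1085]
block_plain 0.84 [430. 199.] bin xy [-0.061  0.228] [-0.089  0.292]
block_plain 0.71 [364. 261.] bin xy [-0.047 -0.037] [-0.075  0.003]
block_plain 0.65 [372. 276.] bin xy [-0.005 -0.05 ] [-0.029 -0.011]
block_plain 0.63 [294. 319.] bin xy [-0.048 -0.261] [-0.076 -0.24 ]
block_tenon 0.79 [366. 257.] bin xy [-0.051 -0.026] [-0.079  0.015]
block_tenon 0.72 [250. 110.] bin xy [-0.64   0.065] [-0.719  0.115]
block_tenon 0.7 [387. 204.] bin xy [-0.125  0.13 ] [-0.159  0.185]
block_tenon 0.35 [384. 280.] bin xy [ 0.021 -0.036] [-0.001  0.005]
block_notched 0.64 [386. 283.] bin xy [ 0.031 -0.038] [0.01  0.002]
mat 0.004 ((0.4661833643913269, -0.21158936619758606), (0.3594684898853302, 0.16047269105911255), 23.49207878112793)
shovel 0.008 ((0.45494544506073, -0.21715047955513), (0.3441939949989319, 0.11419501155614853), 23.572248458862305)
```

```bash
python3 -c "
from cell import env
print(env.sign_off())"
```

```text
the job is handed in; nothing more can be done
None
```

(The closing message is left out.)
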